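Draw the blue tote out of the bin rack with the pull hook

ROBOT

A 7-joint arm with a two-finger parallel gripper is mounted at the origin on a cart in front of the work surface, level with it; the furniture and walls round the work are solid. World frame = base frame: x ahead of the robot, y to its left, z up, the work surface at z = 0. Lengths are in m, angles in rad, forces in N, time in s.
With the tool pointing down it reaches from about 0.425 to 0.825 m from the base axis. Payload 3.6 kg.
Tool frame: the origin (TCP) lies between the finger pads; the fingertips stand 22 mm ahead of it and the grasp point (between the pads) lies 3 mm ahead of it; z points along the fingers, y is the line along which they close (so a half turn about z gives the same grasp; the last joint's range is limited). The gripper opens to 85 mm and grips with 20 to 120 N. Pads are 22 mm wide; open, the fingers measure 114 mm over their backs; the gripper's body (76 mm by 85 mm) begins 54 mm behind the grasp point. The pads swing forward as they close: fully open they stand 13 mm farther back than shut.
Start: joints at [1.129, 0.615, -0.013, 1.423, 0.008, 1.103, -0.04], TCP at [0.262, -0.595, 0.216] pointing down, gripper open.
Joint ranges: [-3.12, 3.12], [-0.3, 2.06], [-1.34, 1.32], [0.26, 2.42], [-1.36, 4.5], [0.01, 1.98], [-2.84, 2.84]. Speed limits (rad/s): [2.79, 2.79, 3.14, 3.14, 3.14, 3.14, 3.14].

INTERFACE

Orientations are given as a rotation vector (axis times angle).
In Python, from station import manip gives the robot as it stands.
- The arm moves only by the shell command python3 -m pendant 'ROWS'. ROWS is a JSON object of lists of equal length, an entry for each row: "gripper": the finger opening in mm, from 0 to 85.4; "offset": the shift along the world's x, y, z in mm, a list of three; "rot": the turn, a rotation vector about the world's x, y, z in rad, a list of three. A call has 1 to 10 rows; each row shifts and turns the commanded pose from where the row before left it; what a row does not reach is not made up. A row lasts 1/12 s, in which the tool goes at most 41.7 mm and 7.16 degrees, less where a joint would pass 70% of its speed; a pose out of reach is approached as far as the arm can. A call with a gripper value outside its range is refused whole. The fingers move at their own pace and stop on an object; the grip force is fixed at half the most. Time passes only in rows, so rows that do not move let the fingers close. It gives the time, the measured TCP pose, the force, the opening and the grip force at its end, in the units of the state.
- manip.state(): the state, without advancing time (a new reading comes with each control period).
- manip.grab_frame(name): name is "scene" or "top"; returns a dict with "img" (400x640x3 uint8, red, green, blue), "mtx" (3x3 intrinsics, pixels), "k1" (the pictures are not rectified: a ray, as slopes to the right and down, at radius r is drawn at 1 + k1 r^2 times it, then the intrinsics apply), "rvec" (rotation vector, rad) and "tvec" (3), from world to camera coordinates, as OpenCV has them. Camera axes: x right, y down, z forward; pixel columns grow to the right and rows downward; lengths in m; the calibration is good to about 2 mm. A picture is of the moment at which its call begins. There is no depth.
- manip.close_job(): hands the job in; it is judged then, once.
Trained networks look in the newest picture that a camera, given by its name, has taken for a name from the list of things; names that differ only in an ending like _2 or _b are one class to them, and where a whole thing is asked for, a point or a joint stands for the part that bears it (a point fixed in the world has none). Each returns a list of dicts, best first, with "confidence" (0 to 1); they miss things now and then, are a little off and sometimes report something else, mostly with a low value. They report only what shows in the picture. A call takes as long as a camera call. They do not tell look-alikes from the thing itself.
- manip.recognise(name, camera): "location" ([x, y, z] in m, in world coordinates, good to about 4 mm: the middle of the surface that is visible of it).
- manip.masks_of(name, camera): "mask" (400x640 bool, what is visible of it).
The state is a dict: "time": time; "q": joint angles; "joint_velocities": joint speeds; "effort": joint torques, N m; "tool_pos": TCP position; "tcp_rot": TCP orientation; "contact_force": force on the tool from outside, world axes, zero at the start; "wrist_torque": the same for the moment, N m; "finger_gap": finger opening in m; "gripper_force": force on a finger pad.
Only numpy, scipy, OpenCV 4.12 (cv2) and the standard library are available. Lean on these libraries where they do the work, as an engineer would, in place of code of your own. Each camera call takes 0.05 s, during which the arm holds its last target. There are 200 camera calls.

TASK

Take the pull hook by its orange grip, hook its blade over the front lip of the blue tote in the bin rack and drag the tote straight forward until about half of it stands out of the rack. Then unhook it and put the hook back down in its slotted rest as it lay at the start. Leave the yellow tote where it is, and do not touch the blue tote with the gripper.

Things in the scene. Friction and masses are not known exactly. Their poses are not given: they have to be found in the camera images.
- hook_grip (a point): Centre of the hook's upright orange grip; x along the shank to the blade, z up. Grip 30 mm in x, 18 mm in y (grasp across this), from 39 mm below to 27 mm above this point. Steel shank below it 12 mm wide, x = -35 to +134 mm, top 39 mm and underside 55 mm below this point. About 0.18 kg, balances 35 mm ahead. Starts upright in the rest, this point 100 mm above the bench.
- hook_tip (a point): Middle of the lower edge of the hook's down-turned steel blade: 130 mm ahead (x) of hook_grip and 83 mm below it, same axes. The blade is 30 mm wide (y), 8 mm thick (x, 4 mm either side of this point) and hangs 28 mm below the underside of the shank.
- hook_rest: Fixed brown wooden block on the bench, 100 mm long (x), 56 mm wide (y), with a slot along x: 24 mm wide, floor 45 mm and cheek tops 58 mm above the bench. Origin: centre of its underside. The hook's shank lies in the slot, blade hanging past the +x end, grip 40 mm to -x of this origin.
- blue_tote: Open blue plastic tote, 130 mm long (x), 84 mm wide (y), 55 mm high, walls 4 mm, about 0.3 kg, free to slide on the bench in one of the rack's bays. Origin: centre of its underside; +x points into the rack: front lip at x = -65 mm, z = 55 mm. Behind the front wall 70 mm are empty; at the back a white card tube, 26 mm high, is fixed in it.
- yellow_tote: The same tote in yellow, in the other bay, with a plywood ring in it; origin and axes alike. To be left alone.
- bin_rack: Fixed plywood bin rack, 220 mm deep (x), 224 mm wide, 152 mm high, no floor, open front: two bays side by side, each 100 mm wide and 140 mm high inside, centres at y = +53 and -53 mm. Origin: centre of its underside; +x points inwards, front edge at x = -110 mm. Tote lips start 20 to 50 mm behind that edge. A cap and a ring, up to 24 mm high, lie at the back of its roof.
There are look-alikes about, which are no part of the job. There is more than one size of the blue_tote; the one meant has the size given above.

How it is judged:
By the outcome, as a careful person would: the job done as asked, in the order asked, and still so for the second after the job is handed in, with the robot touching nothing.
It also fails if it takes over 51 s, if anything falls off the work surface, if the arm or the gripper's body presses on something with over 40 N, if the wrist force passes 120 N, or if a joint passes its speed limit or range.

## Working session

There is one attempt and no reset: what is moved stays moved. The work goes in short steps, Python scripts to look and compute and a shell command to move; the robot and the scene stay as the last step left them, time stands still between calls to the robot, and variables do not carry over. Pictures are saved under pics/ and viewed, at most 10 in all, crops included, and the job is handed in when it is done.

```bash
mkdir -p pics; cat > h.py <<'E'
from station import manip
import numpy as np, cv2
def grab(c,fn=None):
    f=manip.grab_frame(c)
    if fn: cv2.imwrite('pics/'+fn,f['img'][:,:,::-1])
    return f
def ray(f,u,v):
    K=np.array(f['mtx']);k=f['k1']
    d=np.array([(u-K[0,2])/K[0,0],(v-K[1,2])/K[1,1]]);s=d.copy()
    for _ in range(30): s=d/(1+k*(s@s))
    R=cv2.Rodrigues(np.array(f['rvec'],float))[0];t=np.array(f['tvec']).ravel()
    return -R.T@t, R.T@np.array([s[0],s[1],1])
def at(f,u,v,z):
    o,d=ray(f,u,v); return o+d*(z-o[2])/d[2]
def proj(f,P):
    R=cv2.Rodrigues(np.array(f['rvec'],float))[0];K=np.array(f['mtx'])
    c=R@np.array(P,float)+np.array(f['tvec']).ravel();s=c[:2]/c[2];s=s*(1+f['k1']*(s@s))
    return K[:2,:2]@s+K[:2,2]
E
python3 - <<'E'
from h import *
np.set_printoptions(precision=3,suppress=True)
print(manip.state())
for c in('scene','top'):
    f=grab(c,c+'0.png'); o,d=ray(f,320,200); print(c,o,d)
    for n in('hook_grip','hook_tip','hook_rest','blue_tote','yellow_tote','bin_rack'):
        print(c,n,[(np.round(x['location'],3).tolist(),round(x['confidence'],2)) for x in manip.recognise(n,c)])
E
```

```text
{'time': 0.0, 'q': array([ 1.13 ,  0.616, -0.013,  1.425,  0.008,  1.103, -0.04 ]), 'joint_velocities': array([ 0.   , -0.   ,  0.   , -0.001, -0.001, -0.   ,  0.001]), 'effort': array([ -0.001, -46.922,   0.259, -17.103,   0.01 ,   0.01 ,  -0.   ]), 'tool_pos': array([ 0.262, -0.594,  0.215]), 'tcp_rot': array([-3.072, -0.646,  0.001]), 'contact_force': array([0.561, 0.155, 0.3  ]), 'wrist_torque': array([-0.015, -0.033, -0.025]), 'gripper_force': 0.0, 'finger_gap': 0.08560947895539422}
scene [-0.104  0.451  0.52 ] [ 0.835 -0.206 -0.511]
scene hook_grip [([0.432, 0.379, 0.063], 0.85), ([0.687, 0.17, 0.153], 0.54)]
scene hook_tip [([0.431, 0.378, 0.064], 0.57)]
scene hook_rest [([0.439, 0.394, 0.039], 0.66)]
scene blue_tote [([0.533, 0.24, 0.02], 0.97), ([0.668, 0.099, 0.028], 0.57)]
scene yellow_tote [([0.677, 0.208, 0.028], 0.58)]
scene bin_rack [([0.69, 0.167, 0.153], 0.9)]
top [0.133 0.03  0.776] [ 0.534  0.281 -0.798]
top hook_grip [([0.447, 0.376, 0.06], 0.91)]
top hook_tip [([0.446, 0.375, 0.065], 0.82)]
top hook_rest [([0.468, 0.363, 0.049], 0.78)]
top blue_tote [([0.661, 0.118, 0.027], 0.94), ([0.539, 0.245, 0.02], 0.6)]
top yellow_tote [([0.677, 0.229, 0.025], 0.87), ([0.449, 0.378, 0.062], 0.4)]
top bin_rack [([0.71, 0.167, 0.15], 0.66), ([0.448, 0.378, 0.062], 0.18)]
```

View pics/scene0.png

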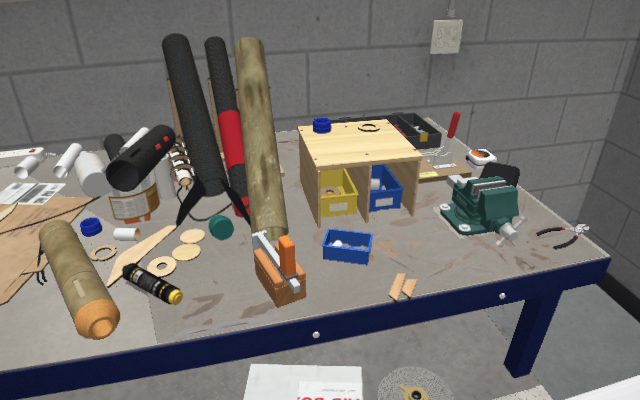

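View pics/top0.png

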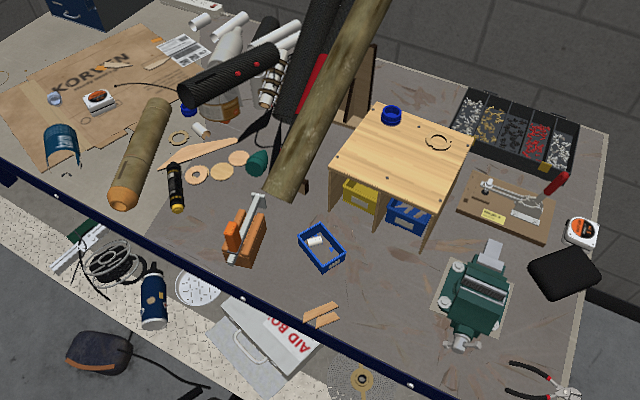

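The scene view shows the hook in its rest at (285,265), and a tall leaning tube close behind it at (265,140). The small decoy blue tote is at (347,246), and the real blue tote is in the right bay at (385,188). I'll zoom in on both.

```bash
python3 - <<'E'
import cv2
a=cv2.imread('pics/top0.png')[90:280,200:480]; b=cv2.imread('pics/scene0.png')[110:310,220:440]
cv2.imwrite('pics/c1.png',cv2.resize(a,None,fx=2.85,fy=2.85,interpolation=cv2.INTER_CUBIC))
cv2.imwrite('pics/c2.png',cv2.resize(b,None,fx=3,fy=3,interpolation=cv2.INTER_CUBIC))
E
```

```text
(no output)
```

View pics/c1.png

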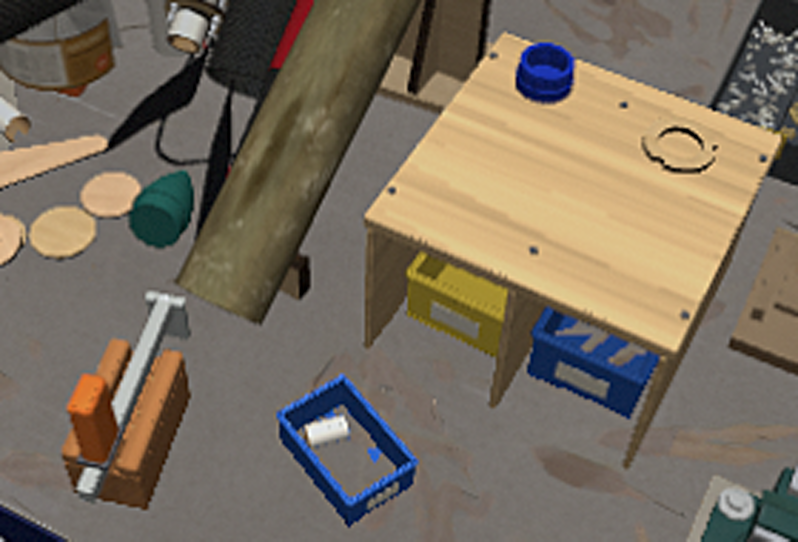

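View pics/c2.png

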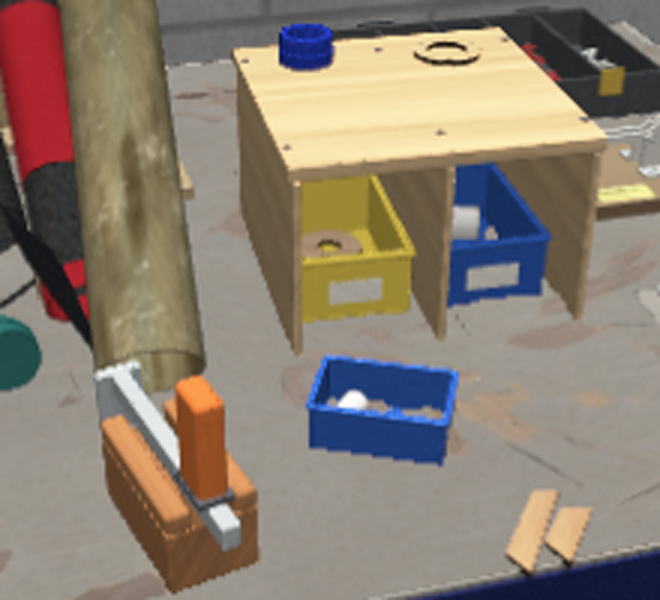

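```bash
python3 - <<'E'
from h import *
np.set_printoptions(precision=4,suppress=True)
ft=grab('top');fs=grab('scene')
T=lambda n,x,y,z:print('top',n,at(ft,200+x/2.85,90+y/2.85,z))
S=lambda n,x,y,z:print('scn',n,at(fs,220+x/3,110+y/3,z))
for n,x,y in(('FL',366,218),('FR',672,355),('BL',505,33),('BR',780,140)):T(n,x,y,.152)
for n,x,y in(('FL',290,168),('FR',605,150),('BL',233,50),('BR',500,28)):S(n,x,y,.152)
T('footL',368,346,0);T('footM',493,405,0);T('footR',628,467,0)
S('footL',297,352,0);S('footM',441,338,0);S('footR',579,320,0)
T('lipL',532,347,.055);T('lipR',637,385,.055);S('lipR',548,240,.055);S('ylipL',302,262,.055);S('ylipR',412,253,.055)
T('griptop',88,393,.127);S('griptop',200,387,.127)
T('tail',92,473,.061);T('head',165,298,.061);S('tail',231,520,.061);S('head',118,370,.061)
T('decoy near',352,507,.04);T('decoyR',416,462,.04);T('decoyback',343,378,.04);T('decoyL',280,412,.04)
for n in('hook_grip','hook_rest','blue_tote'):
  for c,f in(('top',ft),('scene',fs)):
    m=manip.masks_of(n,c)
    for x in m:
      ys,xs=np.nonzero(x['mask']);print(n,c,round(x['confidence'],2),xs.min(),xs.max(),ys.min(),ys.max())
# tube bottom edge: triangulate point of lowest rim
def tri(a,b):
    o1,d1=ray(ft,200+a[0]/2.85,90+a[1]/2.85);o2,d2=ray(fs,220+b[0]/3,110+b[1]/3)
    s=np.linalg.lstsq(np.c_[d1,-d2],o2-o1,rcond=None)[0];p,q=o1+d1*s[0],o2+d2*s[1];return (p+q)/2,np.linalg.norm(p-q)
print('tube rim nearest robot',tri((225,305),(150,390)),tri((262,322),(203,365)),tri((178,285),(100,365)))
print('grip top tri',tri((88,393),(200,387)))
E
```

```text
top FL [0.6286 0.2733 0.152 ]
top FR [0.6183 0.055  0.152 ]
top BL [0.8467 0.2663 0.152 ]
top BR [0.8358 0.0466 0.152 ]
scn FL [0.6236 0.2778 0.152 ]
scn FR [0.5975 0.0696 0.152 ]
scn BL [0.8375 0.2716 0.152 ]
scn BR [0.8311 0.0512 0.152 ]
top footL [0.6341 0.2712 0.    ]
top footM [0.63   0.1647 0.    ]
top footR [ 0.627  0.057 -0.   ]
scn footL [0.6358 0.2713 0.    ]
scn footM [0.6268 0.1661 0.    ]
scn footR [0.6235 0.0591 0.    ]
top lipL [0.6529 0.1505 0.055 ]
top lipR [0.6574 0.0724 0.055 ]
scn lipR [0.652  0.0772 0.055 ]
scn ylipL [0.6666 0.2596 0.055 ]
scn ylipR [0.659  0.1798 0.055 ]
top griptop [0.4376 0.3693 0.127 ]
scn griptop [0.4366 0.3716 0.127 ]
top tail [0.4178 0.3652 0.061 ]
top head [0.5633 0.402  0.061 ]
scn tail [0.4056 0.3638 0.061 ]
scn head [0.5576 0.404  0.061 ]
top decoy near [0.4864 0.2079 0.04  ]
top decoyR [0.5374 0.1855 0.04  ]
top decoyback [0.5749 0.2617 0.04  ]
top decoyL [0.5289 0.2871 0.04  ]
hook_grip top 0.6 225 265 192 265
hook_grip scene 0.93 251 300 231 291
hook_rest top 0.6 222 266 208 268
blue_tote top 0.81 385 429 199 236
blue_tote top 0.63 297 346 221 274
blue_tote top 0.18 327 472 102 253
blue_tote scene 0.94 369 403 164 212
blue_tote scene 0.86 322 373 228 265
tube rim nearest robot (array([0.609 , 0.3822, 0.008 ]), np.float64(0.005534959298427737)) (array([0.6004, 0.3443, 0.0251]), np.float64(0.0008158165085606607)) (array([0.5911, 0.4116, 0.0421]), np.float64(0.0034280019215387008))
grip top tri (array([0.4389, 0.3709, 0.1248]), np.float64(0.0009134960629025058))
```

Measurements are consistent with the given sizes:
- **Hook grip:** about (0.438, 0.3705), hook yaw about 0.25.
- **Rack:** yaw about -0.038, front edge at x≈0.627.
- **Blue lip:** centre about (0.654, 0.112).

I'll move over the grip, going high around the base.

```bash

python3 -m pendant '{"gripper":[85,85,85,85,85,85,85,85,85,85],"offset":[[0,0,35],[0,0,35],[12,30,0],[12,30,0],[12,30,0],[12,30,0],[12,30,0],[12,30,0],[12,30,0],[12,30,0]],"rot":[[0,0,0],[0,0,0],[0,0,-0.02],[0,0,-0.02],[0,0,-0.02],[0,0,-0.02],[0,0,-0.02],[0,0,-0.02],[0,0,-0.02],[0,0,-0.025]]}'
python3 -m pendant '{"gripper":[85,85,85,85,85,85,85,85,85,85],"offset":[[12,30,0],[12,30,0],[12,30,0],[12,30,0],[12,30,0],[12,30,0],[12,30,0],[12,30,0],[12,30,0],[12,30,0]],"rot":[[0,0,0],[0,0,0],[0,0,0],[0,0,0],[0,0,0],[0,0,0],[0,0,0],[0,0,0],[0,0,0],[0,0,0]]}'
```

```text
time: 1.93
tool_pos: [0.3583, -0.3534, 0.2862]
tcp_rot: [3.117, 0.389, 0.001]
contact_force: [0.4, -0.2, 0.1]
finger_gap: 0.085
gripper_force: 0.0
time: 2.77
tool_pos: [0.4784, -0.0534, 0.2863]
tcp_rot: [3.117, 0.391, 0.001]
contact_force: [0.4, -0.7, -0.9]
finger_gap: 0.085
gripper_force: 0.0
```

```bash

python3 -m pendant '{"gripper":[85,85,85,85,85,85,85,85,85,85],"offset":[[0,35,0],[0,35,0],[0,35,0],[0,35,0],[0,35,0],[0,35,0],[0,35,0],[-10,35,0],[-10,35,0],[-10,35,0]],"rot":[[0,0,0],[0,0,0],[0,0,0],[0,0,0],[0,0,0],[0,0,0],[0,0,0],[0,0,0],[0,0,0],[0,0,0]]}'
python3 -m pendant '{"gripper":[85,85,85,85,85,85],"offset":[[-5,37,0],[-5,37,0],[0,0,-30],[0,0,-30],[0,0,-20],[0,0,0]],"rot":[[0,0,0],[0,0,0],[0,0,0],[0,0,0],[0,0,0],[0,0,0]]}'
python3 - <<'E'
from h import *
f=grab('scene','s1.png');g=grab('top','t1.png')
a=f['img'][150:330,200:400][:,:,::-1];b=g['img'][130:310,150:350][:,:,::-1]
cv2.imwrite('pics/c3.png',cv2.resize(np.hstack([a,b]),None,fx=2,fy=2,interpolation=cv2.INTER_CUBIC))
for z in(.127,.1):print(proj(f,[.438,.3705,z]),proj(g,[.438,.3705,z]))
E
```

```text
time: 3.6
tool_pos: [0.4475, 0.2967, 0.2861]
tcp_rot: [-3.117, -0.391, -0.001]
contact_force: [0.5, 0.5, 1.3]
finger_gap: 0.0854
gripper_force: 0.0
time: 4.1
tool_pos: [0.4357, 0.3668, 0.2013]
tcp_rot: [3.111, 0.391, -0.013]
contact_force: [-0.4, -0.5, -0.9]
finger_gap: 0.0849
gripper_force: 0.0
[287.16932371 238.37264001] [230.47157871 227.45338274]
[287.96368578 252.18551033] [232.84172652 235.6167741 ]
```

View pics/c3.png

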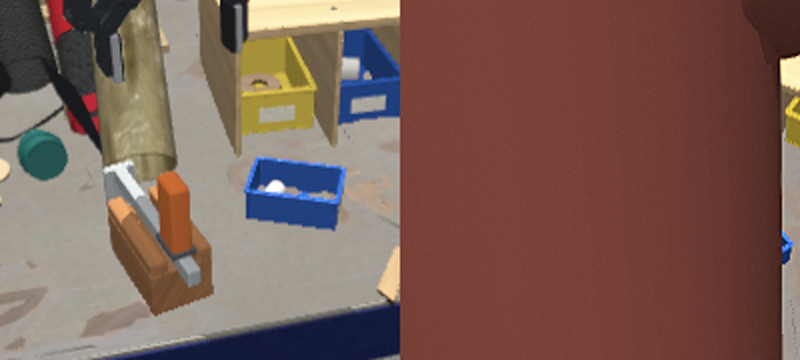

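The grip's top is at scene pixel (286,239), which matches my estimate, and the open fingers straddle it. I'll descend and grip.

```bash

python3 -m pendant '{"gripper":[85,85,85,85,85,85],"offset":[[2,4,-20],[0,0,-20],[0,0,-20],[0,0,-20],[0,0,-21],[0,0,0]],"rot":[[0,0,0],[0,0,0],[0,0,0],[0,0,0],[0,0,0],[0,0,0]]}'
python3 -m pendant '{"gripper":[10,10,10,10,10,10,10,10],"offset":[[0,0,0],[0,0,0],[0,0,0],[0,0,0],[0,0,0],[0,0,0],[0,0,0],[0,0,0]],"rot":[[0,0,0],[0,0,0],[0,0,0],[0,0,0],[0,0,0],[0,0,0],[0,0,0],[0,0,0]]}'
python3 - <<'E'
from h import *
s=manip.state();print(s['tool_pos'],s['tcp_rot'],s['finger_gap'],s['gripper_force'],s['contact_force'],s['q'])
E
```

```text
time: 4.7
tool_pos: [0.4395, 0.3721, 0.1034]
tcp_rot: [3.115, 0.39, -0.004]
contact_force: [-1.1, -0.6, -0.8]
finger_gap: 0.0852
gripper_force: 0.0
time: 5.37
tool_pos: [0.4403, 0.3738, 0.1061]
tcp_rot: [-3.116, -0.391, -0.002]
contact_force: [-0.6, -0.6, 5.7]
finger_gap: 0.0152
gripper_force: 59.4
[0.44032139 0.37377878 0.10614094] [-3.11590153e+00 -3.91337441e-01 -2.45356856e-03] 0.01520506137407316 59.36697542667389 [-0.61127302 -0.62612491  5.70419813] [-0.57334833  0.64214268 -0.26716572  1.76007557  0.22964999  0.76789139
 -2.27633961]
```

```bash

python3 -m pendant '{"gripper":[10,10,10,10,10,10],"offset":[[0,0,10],[0,0,15],[0,0,20],[0,0,15],[-10,-10,10],[0,0,0]],"rot":[[0,0,0],[0,0,0],[0,0,0],[0,0,0],[0,0,0],[0,0,0]]}'
python3 -m pendant '{"gripper":[10,10,10,10,10,10,10,10,10,10],"offset":[[-2,-30,0],[-2,-30,0],[5,-30,0],[10,-30,0],[10,-30,0],[10,-30,0],[10,-30,0],[0,-15,0],[0,0,0],[0,0,0]],"rot":[[0,0,-0.036],[0,0,-0.036],[0,0,-0.036],[0,0,-0.036],[0,0,-0.036],[0,0,-0.036],[0,0,-0.036],[0,0,-0.036],[0,0,0],[0,0,0]]}'
python3 - <<'E'
from h import *
f=grab('scene','s2.png');g=grab('top','t2.png');s=manip.state();print(s['tool_pos'],s['tcp_rot'],s['finger_gap'],s['gripper_force'],s['contact_force'],s['wrist_torque'])
a=f['img'][90:340,230:480][:,:,::-1];b=g['img'][90:340,190:440][:,:,::-1]
cv2.imwrite('pics/c4.png',cv2.resize(np.hstack([a,b]),None,fx=1.6,fy=1.6,interpolation=cv2.INTER_CUBIC))
E
```

```text
time: 5.87
tool_pos: [0.4292, 0.3624, 0.177]
tcp_rot: [-3.117, -0.392, -0.002]
contact_force: [0.8, 0.5, -0.8]
finger_gap: 0.0153
gripper_force: 58.8
time: 6.7
tool_pos: [0.4705, 0.1377, 0.1744]
tcp_rot: [-3.141, 0.063, 0.002]
contact_force: [0.7, 0.8, -1.8]
finger_gap: 0.0156
gripper_force: 58.9
[0.47034346 0.14004182 0.17471808] [-3.13968393e+00  5.54084801e-02  1.07428080e-03] 0.01600780211389633 58.938692808151245 [ 0.39233959  0.22925662 -2.19488684] [0.02575548 0.00842022 0.03687091]
```

View pics/c4.png

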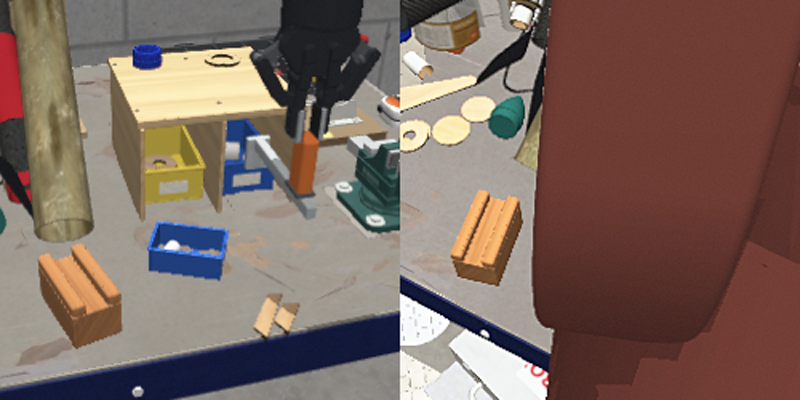

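The hook hangs level in the gripper and the rest is clear. I'll check the blade's true position against the prediction, and compute the approach.

```bash
python3 - <<'E'
from h import *
np.set_printoptions(precision=4,suppress=True)
f=grab('scene');s=manip.state();p=s['tool_pos'];print(p,s['tcp_rot'])
c=lambda x,y:(230+x/1.6,90+y/1.6)
psi=2*np.arctan2(s['tcp_rot'][1],s['tcp_rot'][0]); psi=(psi+np.pi/2)%np.pi-np.pi/2
X=np.array([np.cos(psi),np.sin(psi),0]);Y=np.array([-X[1],X[0],0]);G=p-[0,0,.006]
print('yaw',psi)
for n,o in(('tailtop',(-.035,0,-.039)),('headtopL',(.134,.015,-.039)),('headtopR',(.134,-.015,-.039)),('tipL',(.126,.015,-.083)),('griptop',(0,0,.027)),('gripbot',(-.015,0,-.039))):
    print(n,proj(f,G+X*o[0]+Y*o[1]+[0,0,o[2]]))
a=f['img'][150:250,370:450][:,:,::-1]
cv2.imwrite('pics/c5.png',cv2.resize(a,None,fx=6,fy=6,interpolation=cv2.INTER_CUBIC))
E
```

```text
[0.4704 0.1403 0.1748] [-3.1398  0.0543  0.0007]
yaw -0.03455761232044541
tailtop [423.1727 217.433 ]
headtopL [381.3925 172.9961]
headtopR [395.6536 171.509 ]
tipL [381.2302 194.2058]
griptop [419.2405 172.6643]
gripbot [418.4015 211.1889]
```

View pics/c5.png

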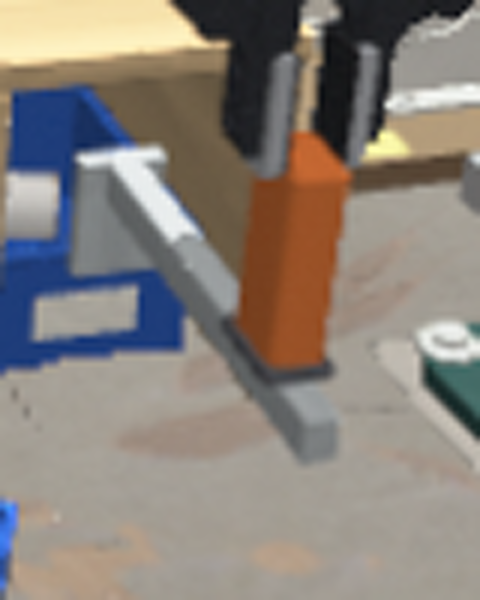

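```bash
python3 - <<'E'
from h import *
np.set_printoptions(precision=1,suppress=True)
f=grab('scene');p=manip.state()['tool_pos']
z6=lambda P:(proj(f,P)-[370,150])*6
for dz in(0,-.003,-.022,.02):
  print(dz,[z6(p+[0,dy,dz]) for dy in(.008,.016,-.008,-.016)])
# fit hook pose from observed pixels
from scipy.optimize import least_squares
obs=[((-.035,0,-.039),(317,410)),((.134,.015,-.039),(78,158)),((.134,-.015,-.039),(165,150)),((.126,.015,-.083),(72,272)),((-.015,.009,.027),(290,178)),((-.015,-.009,.027),(350,182)),((.015,.009,.027),(290,130)),((-.035,-.006,-.055),(335,455)),((-.035,.006,-.055),(303,462))]
O=np.array([o for o,_ in obs]);U=np.array([u for _,u in obs])
def P(x):return x[:3]+O@cv2.Rodrigues(np.array([0,x[4],x[3]]))[0].T
r=least_squares(lambda x:np.ravel([z6(q)-u for q,u in zip(P(x),U)]),[*p,-.035,0],loss='soft_l1',f_scale=6)
np.set_printoptions(precision=4,suppress=True);print(r.x,r.x[:3]-p);print(np.round(r.fun.reshape(-1,2)))
E
```

```text
0 [array([260.9, 206.2]), array([234.5, 209.6]), array([313.3, 199.3]), array([339.2, 195.9])]
-0.003 [array([259.8, 215.6]), array([233.4, 219.1]), array([312. , 208.7]), array([338. , 205.3])]
-0.022 [array([252.7, 274.4]), array([226.7, 278. ]), array([304.3, 267.3]), array([329.9, 263.8])]
0.02 [array([268.5, 142.3]), array([241.8, 145.6]), array([321.6, 135.7]), array([347.9, 132.4])]
[ 0.4924  0.1261  0.1501 -0.0312  0.0037] [ 0.022  -0.0141 -0.0247]
[[  6.   2.]
 [  1.  -3.]
 [ -3.  -4.]
 [  6.   6.]
 [  2.   3.]
 [  1.  -7.]
 [-40.   4.]
 [  1.  -0.]
 [ -5.  -2.]]
```

```bash
python3 - <<'E'
from h import *
np.set_printoptions(precision=1,suppress=True)
f=grab('scene')
p=np.array([.4357,.3668,.2013]);Y=np.array([-np.sin(.25),np.cos(.25),0])
for dz in(0,-.009,-.022): print('open',dz,[(proj(f,p+Y*s+[0,0,dz])-[200,150])*2 for s in(.0427,-.0427)])
a=cv2.imread('pics/s1.png')[130:230,230:340]
b=f['img'][110:210,370:480][:,:,::-1]
cv2.imwrite('pics/c6.png',cv2.resize(np.hstack([a,b]),None,fx=3.6,fy=3.6,interpolation=cv2.INTER_CUBIC))
print(manip.state())
E
```

```text
open 0 [array([120.6, 109.9]), array([226.9,  81.2])]
open -0.009 [array([121.6, 120.6]), array([227.1,  91.6])]
open -0.022 [array([123. , 135.8]), array([227.3, 106.3])]
{'time': 6.95, 'q': array([-0.2,  0.4, -0.2,  1.9,  0.1,  0.8, -2.1]), 'joint_velocities': array([ 0., -0.,  0.,  0.,  0.,  0., -0.]), 'effort': array([  0.1, -35.8,  -1.3, -14.2,   0. ,  -0. ,  -0. ]), 'tool_pos': array([0.5, 0.1, 0.2]), 'tcp_rot': array([-3.1,  0.1,  0. ]), 'contact_force': array([ 0.7,  0.5, -1.9]), 'wrist_torque': array([ 0.,  0., -0.]), 'gripper_force': 58.93834054470062, 'finger_gap': 0.015781245663116467}
```

View pics/c6.png

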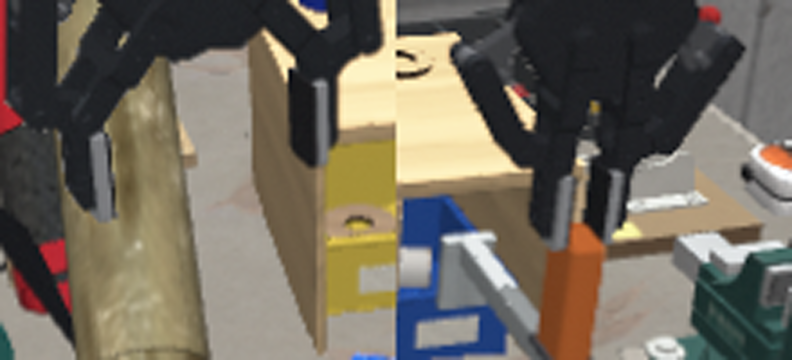

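The fingertips appear about 30 mm higher than nominal, so only the top few mm of the grip are pinched. That's too weak for pulling. I'll put the hook back in its slot and regrasp lower.

```bash

python3 -m pendant '{"gripper":[10,10,10,10,10,10,10,10,10,10],"offset":[[-4,25,0],[-4,25,0],[-4,25,0],[-4,25,0],[-4,25,0],[-4,25,0],[-4,25,0],[-4,25,0],[-5,24,0],[0,0,0]],"rot":[[0,0,0.036],[0,0,0.036],[0,0,0.036],[0,0,0.036],[0,0,0.036],[0,0,0.036],[0,0,0.036],[0,0,0.033],[0,0,0],[0,0,0]]}'
python3 -m pendant '{"gripper":[10],"offset":[[0,0,0]],"rot":[[0,0,0]]}'
python3 - <<'E'
from h import *
s=manip.state();print(s['tool_pos'],2*np.arctan2(s['tcp_rot'][1],s['tcp_rot'][0]),s['contact_force'])
f=grab('scene','s3.png');a=f['img'][170:310,230:340][:,:,::-1]
cv2.imwrite('pics/c7.png',cv2.resize(a,None,fx=4.2,fy=4.2,interpolation=cv2.INTER_CUBIC))
E
```

```text
time: 7.78
tool_pos: [0.4301, 0.3705, 0.1752]
tcp_rot: [-3.108, -0.402, 0.001]
contact_force: [-1.9, 0.9, -1.0]
finger_gap: 0.0154
gripper_force: 59.0
time: 7.87
tool_pos: [0.432, 0.365, 0.1747]
tcp_rot: [-3.115, -0.395, 0.001]
contact_force: [0.2, -0.1, -1.9]
finger_gap: 0.0155
gripper_force: 59.0
[0.43204429 0.36504053 0.17470944] -6.030673140113309 [ 0.22130733 -0.0843244  -1.8531076 ]
```

View pics/c7.png

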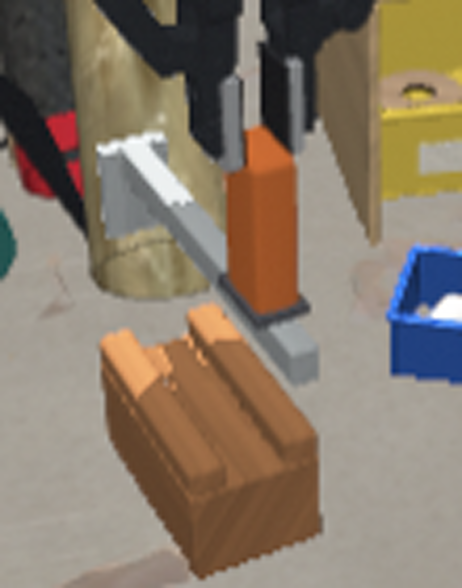

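The hook is level above its rest, yaw matches the slot, and the fingers only hold the grip's top at c7 (235,165). Now lower it.

```bash

python3 -m pendant '{"gripper":[10,10,10,10,10],"offset":[[8,9,0],[0,0,-20],[0,0,-20],[0,0,-12],[0,0,0]],"rot":[[0,0,0],[0,0,0],[0,0,0],[0,0,0],[0,0,0]]}'
python3 -m pendant '{"gripper":[10,10,10,10],"offset":[[0,0,-4],[0,0,-4],[0,0,-3],[0,0,0]],"rot":[[0,0,0],[0,0,0],[0,0,0],[0,0,0]]}'
```

```text
time: 8.33
tool_pos: [0.4409, 0.3681, 0.12]
tcp_rot: [3.113, 0.384, -0.008]
contact_force: [-0.2, -0.8, -2.0]
finger_gap: 0.0155
gripper_force: 59.0
time: 8.67
tool_pos: [0.4421, 0.371, 0.112]
tcp_rot: [3.118, 0.386, 0.0]
contact_force: [0.8, 0.2, -1.6]
finger_gap: 0.0155
gripper_force: 59.0
```

```bash

python3 -m pendant '{"gripper":[10,10,10,10],"offset":[[-1,2,-2],[0,0,-2],[0,0,0],[0,0,0]],"rot":[[0,0,0],[0,0,0],[0,0,0],[0,0,0]]}'
```

```text
time: 9.0
tool_pos: [0.4409, 0.3732, 0.1079]
tcp_rot: [-3.118, -0.387, -0.0]
contact_force: [-0.5, -0.0, -2.0]
finger_gap: 0.0156
gripper_force: 59.0
```

```bash

python3 -m pendant '{"gripper":[10,10,10,10],"offset":[[0,0,-2],[0,0,-1],[0,0,0],[0,0,0]],"rot":[[0,0,0],[0,0,0],[0,0,0],[0,0,0]]}'
```

```text
time: 9.33
tool_pos: [0.4411, 0.3738, 0.1061]
tcp_rot: [-3.117, -0.387, -0.002]
contact_force: [-2.0, -1.1, 5.7]
finger_gap: 0.0155
gripper_force: 59.9
```

```bash

python3 -m pendant '{"gripper":[85,85,85,85,85,85,85,85],"offset":[[0,0,3],[0,0,0],[0,0,0],[0,0,0],[0,0,0],[0,0,0],[0,0,0],[0,0,0]],"rot":[[0,0,0],[0,0,0],[0,0,0],[0,0,0],[0,0,0],[0,0,0],[0,0,0],[0,0,0]]}'
python3 -m pendant '{"gripper":[85,85,85,85,85],"offset":[[0,0,-6],[0,0,-6],[0,0,-6],[0,0,0],[0,0,0]],"rot":[[0,0,0],[0,0,0],[0,0,0],[0,0,0],[0,0,0]]}'
python3 - <<'E'
from h import *
f=grab('scene','s4.png');a=f['img'][170:310,230:340][:,:,::-1]
cv2.imwrite('pics/c8.png',cv2.resize(a,None,fx=4.2,fy=4.2,interpolation=cv2.INTER_CUBIC))
E
```

```text
time: 10.0
tool_pos: [0.4409, 0.3731, 0.1078]
tcp_rot: [3.118, 0.387, -0.0]
contact_force: [0.6, -0.1, 0.2]
finger_gap: 0.085
gripper_force: 0.0
time: 10.42
tool_pos: [0.4406, 0.3728, 0.0891]
tcp_rot: [3.117, 0.387, -0.002]
contact_force: [-1.0, 0.6, -0.6]
finger_gap: 0.0849
gripper_force: 0.0
```

View pics/c8.png

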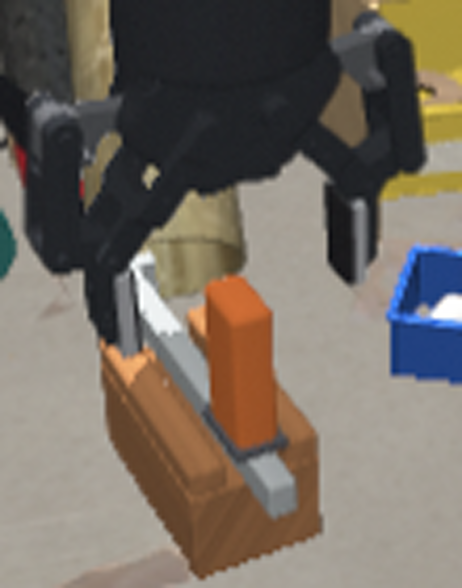

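```bash
python3 - <<'E'
from h import *
np.set_printoptions(precision=4,suppress=True)
f=grab('scene');print(manip.state()['tool_pos'])
c=lambda x,y:(230+x/4.2,170+y/4.2)
for z in(.07,.08,.09,.1,.11,.12,.13):
    a=at(f,*c(118,352),z);b=at(f,*c(350,280),z);d=a-b;print(z,(a+b)/2,np.hypot(*d[:2]),np.arctan2(-d[0],d[1]))
print('grip top',at(f,*c(240,290),.127),'tail top end', at(f,*c(283,490),.061))
E
```

```text
[0.441  0.3733 0.0898]
0.07 [0.4975 0.3636 0.07  ] 0.10520260209930027 0.2403651104943545
0.08 [0.4841 0.3655 0.08  ] 0.1028648995982215 0.24036511049435466
0.09 [0.4707 0.3675 0.09  ] 0.10052719709714279 0.24036511049435527
0.1 [0.4574 0.3694 0.1   ] 0.09818949459606405 0.2403651104943548
0.11 [0.444  0.3714 0.11  ] 0.09585179209498526 0.24036511049435447
0.12 [0.4306 0.3733 0.12  ] 0.0935140895939065 0.24036511049435524
0.13 [0.4172 0.3753 0.13  ] 0.09117638709282777 0.24036511049435474
grip top [0.4362 0.3709 0.127 ] tail top end [0.3979 0.3648 0.061 ]
```

```bash

python3 -m pendant '{"gripper":[85,85,85,85],"offset":[[0,0,-4],[0,0,-3],[0,0,0],[0,0,0]],"rot":[[0,0,0],[0,0,0],[0,0,0],[0,0,0]]}'
python3 -m pendant '{"gripper":[10,10,10,10,10,10,10,10],"offset":[[0,0,0],[0,0,0],[0,0,0],[0,0,0],[0,0,0],[0,0,0],[0,0,0],[0,0,0]],"rot":[[0,0,0],[0,0,0],[0,0,0],[0,0,0],[0,0,0],[0,0,0],[0,0,0],[0,0,0]]}'
python3 - <<'E'
from h import *
f=grab('scene','s5.png')
def show(im,name):
    h=cv2.cvtColor(im[:,:,::-1].copy(),cv2.COLOR_BGR2HSV)
    o=((h[...,0]<14)&(h[...,1]>190)&(h[...,2]>120))
    w=o[225:290,270:305];
    print(name);print('\n'.join(''.join('#' if x else '.' for x in r) for r in w[::2]))
show(cv2.imread('pics/s4.png')[:,:,::-1],'before');show(f['img'],'now')
E
```

```text
time: 10.85
tool_pos: [0.4409, 0.373, 0.0826]
tcp_rot: [3.117, 0.387, -0.001]
contact_force: [0.5, -0.2, -0.4]
finger_gap: 0.0853
gripper_force: 0.0
time: 11.52
tool_pos: [0.441, 0.3734, 0.0831]
tcp_rot: [-3.117, -0.387, -0.001]
contact_force: [0.5, -0.6, 1.5]
finger_gap: 0.0171
gripper_force: 58.9
before
...................................
...................................
...................................
...................................
...................................
...................................
................#..................
................#..................
................#..................
.........##.#......................
.............##..##................
.................#...#.#...........
............#..#...##.#............
...............##...#..............
............#..#.###...............
...........#.........#.............
.............#.......#.............
..........#..#.##.####.............
..........###......#...............
............##...#.##..#...........
..................##.#..#..........
...........##...##...#..#..........
.
[... 886 characters left out ...]
.#..............
...............#.#.#..#............
.................#...###...........
.................#..###............
.................#..#..............
.....................#.............
...........#...#.#...#.............
...........#........##.#...........
...........#......#..#.##..........
.............#.###.#.#..#..........
...............##.#.#..............
................#.###..............
.................##................
...................................
...................................
...................................
...................................
...................................
...................................
...................................
```

Now it's a flush grip (17.1 mm gap) with large overlap; the hook's grip point is about TCP+17 mm in z. I'll lift it and go in front of the blue bay.

```bash

python3 -m pendant '{"gripper":[10,10,10,10,10,10],"offset":[[0,0,10],[0,0,15],[0,0,20],[0,0,15],[-10,-10,7],[0,0,0]],"rot":[[0,0,0],[0,0,0],[0,0,0],[0,0,0],[0,0,0],[0,0,0]]}'
python3 -m pendant '{"gripper":[10,10,10,10,10,10,10,10,10,10],"offset":[[0,-30,0],[0,-30,0],[4,-30,0],[5,-30,0],[5,-30,0],[5,-30,0],[5,-30,0],[5,-34,0],[0,0,0],[0,0,0]],"rot":[[0,0,-0.036],[0,0,-0.036],[0,0,-0.036],[0,0,-0.036],[0,0,-0.036],[0,0,-0.036],[0,0,-0.036],[0,0,-0.034],[0,0,0],[0,0,0]]}'
cat > fit.py <<'E'
from h import *
from scipy.optimize import least_squares
np.set_printoptions(precision=4,suppress=True)
f=grab('scene','s6.png');s=manip.state();p=s['tool_pos'];r=s['tcp_rot'];r=r*np.sign(r[0])
print(p,'yaw',2*np.arctan2(r[1],r[0]),s['contact_force'],s['wrist_torque'],s['finger_gap'])
for n in('hook_grip','hook_tip','blue_tote'):
    for c in('scene',):
        for x in manip.recognise(n,c)[:2]: print(n,x['location'],x['confidence'])
h=cv2.cvtColor(f['img'][:,:,::-1].copy(),cv2.COLOR_BGR2HSV)
m=manip.masks_of('hook_grip','scene')
for x in m[:1]:
    k=x['mask'];ys,xs=np.nonzero(k);print('mask',xs.min(),xs.max(),ys.min(),ys.max())
    for v in range(ys.min(),ys.max()+1,4): q=np.nonzero(k[v])[0];print(v,q.min() if len(q) else None,q.max() if len(q) else None)
E
python3 fit.py
```

```text
time: 12.07
tool_pos: [0.4301, 0.3621, 0.1518]
tcp_rot: [3.117, 0.387, 0.001]
contact_force: [-0.4, -0.3, -2.0]
finger_gap: 0.017
gripper_force: 58.7
time: 12.9
tool_pos: [0.4601, 0.1162, 0.1494]
tcp_rot: [3.139, -0.07, -0.002]
contact_force: [-0.3, 0.9, -2.2]
finger_gap: 0.0173
gripper_force: 59.1
[0.4599 0.1186 0.1496] yaw -0.04089213831138014 [-0.1763  0.7514 -2.0335] [0.0701 0.026  0.0011] 0.016755784122688747
hook_grip [0.4548, 0.1127, 0.1276] 0.76
hook_tip [0.4557, 0.1164, 0.1263] 0.76
blue_tote [0.5301, 0.2432, 0.0233] 0.85
blue_tote [0.6667, 0.1021, 0.0301] 0.71
mask 395 443 174 229
174 434 437
178 397 441
182 396 443
186 396 443
190 395 442
194 395 441
198 412 440
202 415 440
206 418 439
210 421 439
214 423 440
218 426 439
222 428 442
226 432 442
```

```bash
python3 - <<'E'
from h import *
np.set_printoptions(precision=1,suppress=True)
f=grab('scene');p=manip.state()['tool_pos'];X=np.array([1,-.041,0]);Y=np.array([.041,1,0])
for ox in(0,-.005):
  G=p+[0,0,.017]+X*ox
  for n,o in(('headL',(.134,.015,-.039)),('headR',(.134,-.015,-.039)),('tipL',(.126,.015,-.083)),('tipR',(.126,-.015,-.083)),('tailtop',(-.035,0,-.039)),('tailbotR',(-.035,-.006,-.055)),('tailbotL',(-.035,.006,-.055))):
    print(ox,n,proj(f,G+X*o[0]+Y*o[1]+[0,0,o[2]]))
k=manip.masks_of('hook_grip','scene')[0]['mask']
print('\n'.join('%d '%v+''.join('#' if x else '.' for x in k[v,390:450]) for v in range(172,231,2)))
g=cv2.cvtColor(f['img'].copy(),cv2.COLOR_RGB2HSV)
print('sat<60:');print('\n'.join('%d '%v+''.join('#' if x<70 else '.' for x in g[v,390:450,1]) for v in range(172,231,2)))
E
```

```text
0 headL [393.  175.1]
0 headR [407.2 173.6]
0 tipL [392.6 196.3]
0 tipR [406.6 194.7]
0 tailtop [436.5 220.2]
0 tailbotR [438.6 227.7]
0 tailbotL [431.9 228.6]
-0.005 headL [393.9 176.2]
-0.005 headR [408.2 174.7]
-0.005 tipL [393.4 197.5]
-0.005 tipR [407.5 195.9]
-0.005 tailtop [437.8 221.8]
-0.005 tailbotR [439.8 229.4]
-0.005 tailbotL [433.2 230.3]
172 ............................................................
174 ...........................................#................
176 ...............##.........................#####.............
178 .....##############......................########...........
180 ....###############......................##########.........
182 ....###############.....................############........
184 ...#################....................############........
186 ...###################..................###########.........
188 ...#####################...............############.........
190 ...######################..............############.........
192 ...########################...........#############.........
194 ...#######################
[... 2462 characters left out ...]
#########.....###########............####..######.
212 ###################.....############...........####.........
214 #####################...############################........
216 ######################################################......
218 ########################################################....
220 ##########################################################..
222 ############################################################
224 ############################################################
226 ############################################################
228 ############################################################
230 ############################################################
```

The hook model matches to a pixel. I'll enter the bay above the lip, then lower.

```bash

python3 -m pendant '{"gripper":[10,10,10,10,10,10,10,10],"offset":[[0,0,-5],[20,-1,0],[20,0,0],[20,-1,0],[20,0,0],[19,-1,0],[0,0,0],[0,0,0]],"rot":[[0,0,0],[0,0,0],[0,0,0],[0,0,0],[0,0,0],[0,0,0],[0,0,0],[0,0,0]]}'
python3 -m pendant '{"gripper":[10,10,10,10,10,10],"offset":[[0,0,-10],[0,0,-10],[0,0,-10],[0,0,-10],[0,0,-4],[0,0,0]],"rot":[[0,0,0],[0,0,0],[0,0,0],[0,0,0],[0,0,0],[0,0,0]]}'
```

```text
time: 13.92
tool_pos: [0.5591, 0.1162, 0.144]
tcp_rot: [3.141, -0.062, -0.002]
contact_force: [-0.6, 0.7, -1.4]
finger_gap: 0.0172
gripper_force: 59.1
time: 14.42
tool_pos: [0.5576, 0.1159, 0.0991]
tcp_rot: [3.14, -0.061, -0.006]
contact_force: [-0.4, 0.7, -2.2]
finger_gap: 0.0171
gripper_force: 59.1
```

```bash

python3 -m pendant '{"gripper":[10,10,10,10,10,10,10],"offset":[[-8,0.3,0],[-8,0.3,0],[-8,0.3,0],[-8,0.3,0],[-8,0.3,0],[-8,0.3,0],[-6,0.2,0]],"rot":[[0,0,0],[0,0,0],[0,0,0],[0,0,0],[0,0,0],[0,0,0],[0,0,0]]}'
python3 - <<'E'
from h import *
f=grab('scene','s7.png');np.set_printoptions(precision=3,suppress=True)
for c in('scene','top'):
  if c=='top': grab(c)
  for x in manip.recognise('blue_tote',c): print(c,np.array(x['location']),x['confidence'])
E
```

```text
time: 15.0
tool_pos: [0.5045, 0.1184, 0.1014]
tcp_rot: [-3.141, 0.061, -0.002]
contact_force: [2.0, -1.3, -1.4]
finger_gap: 0.0172
gripper_force: 59.5
scene [0.642 0.115 0.028] 0.96
scene [0.529 0.244 0.021] 0.79
top [0.539 0.243 0.018] 0.94
```

The tote is following (2 N drag force). Continuing.

```bash

python3 -m pendant '{"gripper":[10,10,10,10,10,10,10,10],"offset":[[-8,0.3,0],[-8,0.3,0],[-8,0.3,0],[-8,0.3,0],[-8,0.3,0],[-8,0.3,0],[-4,0.2,0],[0,0,0]],"rot":[[0,0,0],[0,0,0],[0,0,0],[0,0,0],[0,0,0],[0,0,0],[0,0,0],[0,0,0]]}'
python3 - <<'E'
from h import *
f=grab('scene','s8.png');np.set_printoptions(precision=3,suppress=True)
for x in manip.recognise('blue_tote','scene'): print(np.array(x['location']),x['confidence'])
for x in manip.masks_of('blue_tote','scene'):
  k=x['mask'];ys,xs=np.nonzero(k)
  if xs.max()<380: continue
  print(x['confidence'],xs.min(),xs.max(),ys.min(),ys.max())
  print('\n'.join('%d '%v+''.join('#' if q else '.' for q in k[v,350:430]) for v in range(ys.min(),ys.max()+2,2)))
for X in(.555,.56,.565,.57,.575,.58,.585):
  y=.112+(.654-X)*.038;d=np.array([.0016,.042])
  print(X,[np.round(proj(f,[X+s*d[0],y+s*d[1],z]),1) for s,z in((1,.0),(-1,0),(1,.055),(-1,.055))])
E
```

```text
time: 15.87
tool_pos: [0.4512, 0.1202, 0.1009]
tcp_rot: [3.14, -0.06, -0.003]
contact_force: [-0.0, -1.0, -1.4]
finger_gap: 0.0173
gripper_force: 59.5
[0.532 0.241 0.021] 0.9
[0.62  0.12  0.026] 0.65
0.76 369 417 182 235
182 .....................................###..######................................
184 ......................############################..............................
186 .....................##############################.............................
188 .....................################################...........................
190 .....................#################################..........................
192 .....................###################################........................
194 ....................######################################......................
196 ....................#######################################.....................
198 .....................########################################...................
200 .....................#########################............####..................
202 .....................####
[... 1490 characters left out ...]
..........
0.555 [array([382.3, 240.5]), array([420.6, 235.3]), array([384.2, 218. ]), array([423.8, 213. ])]
0.56 [array([381.5, 239.1]), array([419.7, 234. ]), array([383.4, 216.6]), array([422.8, 211.7])]
0.565 [array([380.7, 237.7]), array([418.7, 232.6]), array([382.6, 215.3]), array([421.8, 210.5])]
0.57 [array([379.9, 236.4]), array([417.8, 231.3]), array([381.8, 214. ]), array([420.8, 209.2])]
0.575 [array([379.2, 235. ]), array([416.9, 230. ]), array([381. , 212.7]), array([419.8, 207.9])]
0.58 [array([378.4, 233.6]), array([415.9, 228.7]), array([380.2, 211.4]), array([418.9, 206.7])]
0.585 [array([377.6, 232.3]), array([415. , 227.4]), array([379.4, 210.1]), array([417.9, 205.5])]
```

```bash

python3 -m pendant '{"gripper":[10,10,10],"offset":[[-5,0.2,0],[-4,0.2,0],[0,0,0]],"rot":[[0,0,0],[0,0,0],[0,0,0]]}'
python3 -m pendant '{"gripper":[10,10,10,10,10,10,10],"offset":[[8,0,0],[6,0,0],[0,0,10],[0,0,14],[0,0,14],[0,0,12],[0,0,0]],"rot":[[0,0,0],[0,0,0],[0,0,0],[0,0,0],[0,0,0],[0,0,0],[0,0,0]]}'
python3 - <<'E'
from h import *
f=grab('scene','s9.png')
b=cv2.cvtColor(f['img'].copy(),cv2.COLOR_RGB2HSV);m=(abs(b[...,0].astype(int)-111)<8)&(b[...,1]>150)
print('\n'.join('%d '%v+''.join('#' if q else '.' for q in m[v,365:430]) for v in range(190,244,1)))
E
```

```text
time: 16.27
tool_pos: [0.4432, 0.1205, 0.1008]
tcp_rot: [3.141, -0.061, -0.001]
contact_force: [0.2, -0.2, -0.7]
finger_gap: 0.0173
gripper_force: 59.5
time: 16.85
tool_pos: [0.4601, 0.1211, 0.1528]
tcp_rot: [-3.139, 0.062, -0.007]
contact_force: [0.2, -0.1, -2.0]
finger_gap: 0.0173
gripper_force: 59.5
190 ......#####################......................................
191 ......#####################......................................
192 ......#####################......................................
193 ......#####################......................................
194 ......#####################......................................
195 ......#####################............####......................
196 .....#######################################.....................
197 .....#######################################.....................
198 .....####...#################################....................
199 .....###......................################...................
200 .....###......................#################..................
201 .....####.............
[... 2283 characters left out ...]

234 #######.......#############################......................
235 #######.......#####################..............................
236 #######........#####.............................................
237 #######..........................................................
238 #######..........................................................
239 #######..........................................................
240 #######..........................................................
241 ######...........................................................
242 ######...........................................................
243 ######...........................................................
```

The tote front is now at x≈0.563–0.567, so it stands out about 60–65 mm, and the hook is clear above it. Returning to the rest.

```bash

python3 -m pendant '{"gripper":[10,10,10,10,10,10,10,10,10,10],"offset":[[-5,30,0],[-5,30,0],[-5,30,0],[-5,30,0],[-5,30,0],[-4,30,0],[0,30,0],[0,32,0],[0,0,0],[0,0,0]],"rot":[[0,0,0.036],[0,0,0.036],[0,0,0.036],[0,0,0.036],[0,0,0.036],[0,0,0.036],[0,0,0.036],[0,0,0.035],[0,0,0],[0,0,0]]}'
python3 -m pendant '{"gripper":[10,10,10],"offset":[[10,10,0],[0,0,0],[0,0,0]],"rot":[[0,0,0],[0,0,0],[0,0,0]]}'
python3 - <<'E'
from h import *
s=manip.state();r=s['tcp_rot'];r=r*np.sign(r[0]);print(s['tool_pos'],2*np.arctan2(r[1],r[0]))
E
```

```text
time: 17.73
tool_pos: [0.4276, 0.3647, 0.1494]
tcp_rot: [-3.116, -0.395, 0.004]
contact_force: [1.1, -1.0, -2.8]
finger_gap: 0.0171
gripper_force: 59.7
time: 17.98
tool_pos: [0.4393, 0.371, 0.1499]
tcp_rot: [3.116, 0.385, -0.002]
contact_force: [0.6, -0.4, -1.8]
finger_gap: 0.017
gripper_force: 59.6
[0.43929538 0.37102592 0.14994512] 0.24585921159312718
```

```bash

python3 -m pendant '{"gripper":[10,10,10,10,10,10],"offset":[[2,2,-15],[0,0,-15],[0,0,-15],[0,0,-10],[0,0,-6],[0,0,0]],"rot":[[0,0,0],[0,0,0],[0,0,0],[0,0,0],[0,0,0],[0,0,0]]}'
python3 -m pendant '{"gripper":[10,10,10,10,10],"offset":[[0,0,-2],[0,0,-2],[0,0,-1],[0,0,0],[0,0,0]],"rot":[[0,0,0],[0,0,0],[0,0,0],[0,0,0],[0,0,0]]}'
```

```text
time: 18.48
tool_pos: [0.4402, 0.3731, 0.0885]
tcp_rot: [3.115, 0.387, -0.004]
contact_force: [0.1, 0.0, -1.6]
finger_gap: 0.0169
gripper_force: 59.7
time: 18.9
tool_pos: [0.4411, 0.3747, 0.0853]
tcp_rot: [-3.117, -0.388, -0.001]
contact_force: [-0.2, 0.8, -1.4]
finger_gap: 0.017
gripper_force: 59.7
```

```bash

python3 -m pendant '{"gripper":[10,10,10,10],"offset":[[0,-1,-2],[0,0,-1],[0,0,0],[0,0,0]],"rot":[[0,0,0],[0,0,0],[0,0,0],[0,0,0]]}'
```

```text
time: 19.23
tool_pos: [0.4413, 0.374, 0.0831]
tcp_rot: [-3.117, -0.388, -0.002]
contact_force: [-2.1, 0.1, 6.1]
finger_gap: 0.0172
gripper_force: 60.4
```

Contact is at exactly the seated height. I'll release, retreat straight up, and check.

```bash

python3 -m pendant '{"gripper":[85,85,85,85,85,85,85,85],"offset":[[0,0,1],[0,0,0],[0,0,0],[0,0,0],[0,0,0],[0,0,0],[0,0,0],[0,0,0]],"rot":[[0,0,0],[0,0,0],[0,0,0],[0,0,0],[0,0,0],[0,0,0],[0,0,0],[0,0,0]]}'
python3 -m pendant '{"gripper":[85,85,85,85,85,85,85,85,85,85],"offset":[[0,0,15],[0,0,20],[0,0,30],[0,0,30],[0,0,30],[0,0,30],[0,0,20],[0,0,10],[0,0,0],[0,0,0]],"rot":[[0,0,0],[0,0,0],[0,0,0],[0,0,0],[0,0,0],[0,0,0],[0,0,0],[0,0,0],[0,0,0],[0,0,0]]}'
python3 -m pendant '{"gripper":[85,85,85,85,85,85,85,85,85,85],"offset":[[5,-38,0],[5,-38,0],[5,-38,0],[5,-38,0],[5,-38,0],[5,-38,0],[0,-38,0],[0,-38,0],[0,-38,0],[0,-38,0]],"rot":[[0,0,0],[0,0,0],[0,0,0],[0,0,0],[0,0,0],[0,0,0],[0,0,0],[0,0,0],[0,0,0],[0,0,0]]}'
python3 -m pendant '{"gripper":[85,85,85,85,85,85,85,85,85,85],"offset":[[-12,-30,0],[-12,-30,0],[-12,-30,0],[-12,-30,0],[-12,-30,0],[-12,-30,0],[-12,-30,0],[-12,-30,0],[-12,-30,0],[0,0,0]],"rot":[[0,0,0],[0,0,0],[0,0,0],[0,0,0],[0,0,0],[0,0,0],[0,0,0],[0,0,0],[0,0,0],[0,0,0]]}'
python3 - <<'E'
from h import *
np.set_printoptions(precision=3,suppress=True)
s0=cv2.imread('pics/scene0.png').astype(int);t0=cv2.imread('pics/top0.png').astype(int)
f=grab('scene','s10.png');g=grab('top','t10.png')
for nm,im,old,(a,b,c,d) in(('scene hook',f,s0,(225,310,245,310)),('top hook',g,t0,(190,270,215,272)),('scene yellow',f,s0,(165,220,318,358)),('scene decoy',f,s0,(226,268,318,376)),('top decoy',g,t0,(218,278,294,348))):
  D=abs(im['img'][:,:,::-1].astype(int)-old).max(2)[a:b,c:d]>50;ys,xs=np.nonzero(D)
  print(nm,'changed px',D.sum(),'of',D.size,(xs.min()+c,xs.max()+c,ys.min()+a,ys.max()+a) if D.any() else '')
for c in('scene','top'):
  for n in('hook_grip','hook_tip','hook_rest','blue_tote','yellow_tote'):
    print(c,n,[(np.array(x['location']),round(x['confidence'],2)) for x in manip.recognise(n,c)[:2]])
m=cv2.cvtColor(g['img'].copy(),cv2.COLOR_RGB2HSV);m=(abs(m[...,0].astype(int)-111)<8)&(m[...,1]>150)
print('\n'.join('%d '%v+''.join('#' if q else '.' for q in m[v,350:440]) for v in range(190,260,2)))
for X in(.555,.565,.575):
  y=.112+(.654-X)*.038;d=np.array([.0016,.042])
  print(X,[np.round(proj(g,[X+q*d[0],y+q*d[1],z]),1) for q,z in((1,.0),(-1,0),(1,.055),(-1,.055))])
E
```

```text
time: 19.9
tool_pos: [0.441, 0.3735, 0.0828]
tcp_rot: [-3.117, -0.388, 0.0]
contact_force: [0.1, 0.6, -0.4]
finger_gap: 0.0849
gripper_force: 0.0
time: 20.73
tool_pos: [0.4407, 0.3732, 0.2672]
tcp_rot: [3.117, 0.388, -0.001]
contact_force: [-0.5, -0.1, -0.3]
finger_gap: 0.0848
gripper_force: 0.0
time: 21.57
tool_pos: [0.4693, -0.0085, 0.2658]
tcp_rot: [-3.117, -0.388, 0.007]
contact_force: [2.0, -0.6, -0.1]
finger_gap: 0.0852
gripper_force: 0.0
time: 22.4
tool_pos: [0.358, -0.2829, 0.2657]
tcp_rot: [3.119, 0.369, -0.01]
contact_force: [-0.5, -1.1, -0.6]
finger_gap: 0.0851
gripper_force: 0.0
scene hook changed px 13 of 5525 (np.int64(251), np.int64(295), np.int64(231), np.int64(278))
top hook changed px 23 of 4560 (np.int64(224), np.int64(259), np.int64(192), np.int64(262))
scene yellow changed px 0 of 2200 
scene decoy changed px 9 of 2436 (np.int64(373), np.int64(375), np.int64(226), np.int64(230))
top decoy changed px 0 of 3240 
scene hook_grip [(array([0.436, 0.375, 0.061]), 0.64)]
scene hook_tip [(array([0.436, 0.374, 0.06 ]), 0.64)]
scene hook_rest [(array([0.438, 0.39 , 0.04 ])
[... 3422 characters left out ...]
.......................
252 ..............#######################.....................####............................
254 .............##########....##############................####.............................
256 ..............#########.......###############...........####..............................
258 ..................#####...........###############......####...............................
0.555 [array([361.5, 260.4]), array([399.4, 279.1]), array([363.7, 246.3]), array([403.8, 265.7])]
0.565 [array([363.7, 256.7]), array([401.5, 275.2]), array([366.1, 242.5]), array([406. , 261.6])]
0.575 [array([365.9, 253. ]), array([403.5, 271.3]), array([368.4, 238.7]), array([408.1, 257.6])]
```

```bash
python3 -c "
from station import manip
print(manip.close_job())"
```

```text
the job is handed in; nothing more can be done
None
```

The job is handed in at about 22 s: the blue tote stands about 62–65 mm (roughly half) out of the rack, the hook is back in its slotted rest as it lay at the start, and the yellow tote has not moved; I regrasped the hook once because the first grip was too shallow.

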